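Fit the wide-well insert into the block heater

ROBOT

A 6-joint arm with a two-finger parallel gripper is mounted at the origin on the work surface. World frame = base frame: x ahead of the robot, y to its left, z up, the work surface at z = 0. Lengths are in mm, angles in rad, forces in N, time in s.
With the tool pointing down it reaches from about 300 to 1000 mm from the base axis. Payload 5.1 kg.
Tool frame: the origin (TCP) lies at the very end of the fingers, on their centre line; the grasp point (between the pads) lies 19 mm behind it; z points along the fingers, y is the line along which they close (so a half turn about z gives the same grasp; the last joint's range is limited). The gripper opens to 95 mm and grips with 3 to 60 N. Pads are 20 mm wide; open, the fingers measure 119 mm over their backs; the gripper's body (75 mm by 180 mm) begins 59 mm behind the grasp point.
Start: joints at [1.163, 0.124, 1.65, -0, 1.367, -0.083], TCP at [207.448, 615.995, 179.556] pointing down, gripper open.
Joint ranges: [-2.61, 2.61], [-1.02, 2.33], [0.03, 2.71], [-1.35, 4.49], [0.32, 2.68], [-2.91, 2.91]. Speed limits (rad/s): [2.57, 2.57, 3.14, 3.14, 3.14, 3.14].

INTERFACE

Orientations are given as a unit quaternion [w, x, y, z].
In Python, from cell import * gives the robot as it stands.
- The arm moves only by the tool move_arm, never from a script. Its argument "rows" is a list of rows, each a list of 3 entries, a list of its own where there are three numbers: the opening, from 0 (shut) to 1 (fully open), then the shift along the tool's x, y, z in mm, then the turn about the tool's z in degrees. In form: [[fingers, [dx, dy, dz], turn], ...]. A call has 1 to 10 rows; each row is the pose to reach, as a shift and turn from the pose commanded when the call began, along the tool's axes at that moment; what a row does not reach only later rows make up. A row lasts 1/10 s, in which the tool goes at most 50 mm and 8.59 degrees, less where a joint would pass 70% of its speed; a pose out of reach is approached as far as the arm can. A call with a gripper value outside its range is refused whole. The fingers move at their own pace and stop on an object; "grip_force" is the grip in N (left out, the last holds). Time passes only in rows, so rows that repeat a pose let the fingers close. It gives the time, the measured TCP pose, the force, the opening and the grip force at its end, in the units of the state.
- observe(): the state, without advancing time (a new reading comes with each control period).
- get_image(name): name is "side" or "top" or "wrist"; returns (picture, depth): 480x640x3 uint8, red, green, blue; 480x640 float32, mm along the optical axis (not along the pixel's ray), 0 where there is no reading.
- camera_info(name): a dict with "fx", "fy", "cx", "cy" (pixels), "rvec" (rotation vector, rad) and "tvec" (3), from world to camera coordinates, as OpenCV has them. Camera axes: x right, y down, z forward; pixel columns grow to the right and rows downward; lengths in mm; the calibration is good to about 2 mm. A picture is of the moment at which its call begins: read the wrist's pose just before it. camera_info takes no time and is no camera call; for the wrist camera it gives the pose at the moment of the call.
- job_done(): hands the job in; it is judged then, once.
Trained networks look in the newest picture that a camera, given by its name, has taken for a name from the list of things; names that differ only in an ending like _2 or _b are one class to them, and where a whole thing is asked for, a point or a joint stands for the part that bears it (a point fixed in the world has none). Each returns a list of dicts, best first, with "conf" (0 to 1); they miss things now and then, are a little off and sometimes report something else, mostly with a low value. They report only what shows in the picture. A call takes as long as a camera call. They do not tell look-alikes from the thing itself.
- recognise(thing, camera): "rect" ([centre column, centre row, width, height] as shares, 0 to 1, of the picture: columns of its width, rows of its height, round what is visible of it).
- regions_of(thing, camera): "region" (480x640 bool, what is visible of it) and "rect" ([centre column, centre row, width, height] as shares, 0 to 1, of the picture: columns of its width, rows of its height, round what is visible of it).
The state is a dict: "time_s": time; "q": joint angles; "joint_vel": joint speeds; "effort": joint torques, N m; "tool_pos": TCP position; "tool_rot": TCP orientation; "ft_force": force on the tool from outside, world axes, zero at the start; "wrist_torque": the same for the moment, N m; "opening": finger opening in mm; "grasp_force": force on a finger pad.
Only numpy, scipy, OpenCV 4.12 (cv2) and the standard library are available. Lean on these libraries where they do the work, as an engineer would, in place of code of your own. Each camera call takes 0.05 s, during which the arm holds its last target. There are 200 camera calls.

TASK

Get the block heater ready for the large tubes: lift the dust cover off its recess and set the cover down on the bench, handle up and clear of the heater. Then put the aluminium insert with the six wide wells into the recess, wells up, and press it down fully home against the stiff ejector plate until its top is flush with the heater's deck. Leave the insert with the many narrow wells, the bottle and the sample pot where they stand.

Things in the scene. Friction and masses are not known exactly. Their poses are not given: they have to be found in the camera images.
- bay (a point): centre of the mouth of the recess, level with the deck (80 mm above the bench) of the block heater, a fixed white box 180 x 130 x 80 mm; the point is 20 mm to +x of mid-deck. x, y along the heater's sides, z up. The recess is a straight well, 64 mm (x) by 48 mm (y), 4 mm chamfer round the mouth; its floor is the ejector plate. At the start the dust cover closes it
- ejector (a joint): travel (m) of the steel ejector plate, the recess's floor: at 0 it is raised, 24 mm below the deck (an insert on it stands 16 mm proud); at 0.016 it is down on its stop, 40 mm below the deck (insert flush). Stiff: needs about 14 N to push down, no spring, stays where left; an insert's weight does not move it. Starts at 0 to 0.004
- cover_grip (a point): centre of the handle of the grey plastic dust cover (90 g): an upright bar 46 (x) x 14 (y) x 26 (z) mm on a flange 84 x 68 x 4 mm; below it a plug 58 x 42 x 5 mm sits loosely in the recess. The point is 13 mm below the handle's top, 13 mm above the flange's upper face and 22 mm above the plug's underside. z up; it lifts straight off
- insert_mid (a point): centre of the insert to fit: a solid bare-aluminium block 60 (x) x 44 (y) x 40 (z) mm, about 0.22 kg, six wide wells (14 mm across, two rows of three) in its top. The point is half-way up, 20 mm below the top. It stands on the bench, wells up; its 60 mm side goes along the recess's 64 mm side, either way round
- spare_mid (a point): centre of the other insert, of the same material, size and mass but with fifteen narrow wells (7 mm across, three rows of five) in its top; half-way up, z up. To be left alone. The two inserts may stand in each other's places
- bottle: white plastic bottle, 64 mm across, 170 mm high, standing on the bench; origin at the centre of its underside. To be left alone
- pot: clear sample pot with a lid, 44 mm across, 65 mm high, standing on the bench; origin at the centre of its underside. To be left alone
- rack: fixed wooden rack of capped tubes beyond the heater, 100 x 220 mm, 84 mm high to the caps; origin at the centre of its underside
Mind the look-alikes: they are no part of the job. Of the things like the part that bears cover_grip, leave any that is red; of the rest the larger one is meant.

How it is judged:
By the outcome, as a careful person would: the job done as asked, in the order asked, and still so for the second after the job is handed in, with the robot touching nothing.
It also fails if it takes over 64 s, if anything falls off the work surface, if the arm or the gripper's body presses on something with over 40 N, if the wrist force passes 120 N, or if a joint passes its speed limit or range.

## Working session

There is one attempt and no reset: what is moved stays moved. The work goes in short steps, Python scripts to look and compute and a tool call to move; the robot and the scene stay as the last step left them, time stands still between calls to the robot, and variables do not carry over. Pictures are saved under pics/ and viewed, at most 13 in all, crops included, and the job is handed in when it is done.

Besides the shell and the picture viewer there is one more tool, called after "Emit:" in YAML: its name, and indented under it one key for each argument. move_arm: Moves the arm, as the interface text tells. Its arguments: {"type":"object","properties":{"rows":{"type":"array"},"grip_force":{"type":"number"}},"required":["rows"]}

```bash
mkdir -p pics; ls
cat > h.py <<'E'
from cell import *
import numpy as np, cv2
from scipy.spatial.transform import Rotation as R
def cam(n):
    c=camera_info(n); return c,R.from_rotvec(np.ravel(c["rvec"])).as_matrix(),np.ravel(c["tvec"])
def cloud(n,depth,ci=None):
    c,r,t=ci or cam(n)
    v,u=np.mgrid[0:480,0:640]; z=depth
    p=np.stack([(u-c["cx"])/c["fx"]*z,(v-c["cy"])/c["fy"]*z,z],-1)
    return (p-t)@r
def save(n,img): cv2.imwrite("pics/"+n,img[...,::-1])
E
python3 - <<'E'
from h import *
s=observe();print(s)
for n in ["top","side"]:
    im,d=get_image(n);save(n+"0.png",im);np.savez(n+"0.npz",im=im,d=d)
    P=cloud(n,d)
    for t in ["cover_grip","insert_mid","spare_mid","bottle","pot","rack","ejector"]:
        for g in regions_of(t,n)[:4]:
            m=g["region"]&(d>0); q=P[m]
            print(n,t,round(g["conf"],2),np.round(np.array(g["rect"])*[640,480,640,480]),m.sum(),np.round(np.percentile(q,[2,50,98],axis=0)).tolist() if m.sum() else "")
E
```

```text
pics
{'time_s': 0.0, 'q': array([ 1.16337963e+00,  1.24488640e-01,  1.65161598e+00, -3.92025333e-05,
        1.36747758e+00, -8.26162929e-02]), 'joint_vel': array([ 0.00037102,  0.00033291, -0.00014408, -0.00026209,  0.00077197,
        0.00059927]), 'effort': array([ 1.42838926e-04, -4.17594230e+01, -3.59936213e+01,  7.74858892e-02,
        4.90688765e-02, -1.89479115e-04]), 'tool_pos': array([207.20572738, 615.36843959, 178.33205896]), 'tool_rot': array([-2.22684110e-04,  1.61683287e-01,  9.86842199e-01, -9.69718383e-04]), 'ft_force': array([ 0.71619446, -0.06382886, -0.33772752]), 'wrist_torque': array([-0.03304149,  0.00937159,  0.02561477]), 'grasp_force': 0.0, 'opening': 94.9337240373494}
top cover_grip 0.97 [269. 217.  33.  33.] 697 [[610.0, 120.0, 2.0], [639.0, 147.0, 6.0], [671.0, 176.0, 25.0]]
top cover_grip 0.74 [352. 242.  48.  51.] 1763 [[547.0, -43.0, 80.0], [588.0, -7.0, 84.0], [631.0, 27.0, 111.0]]
top cover_grip 0.39 [492. 317.  44.  36.] 965 [[426.0, -310.0, 6.0], [457.0, -280.0, 40.0], [488.0, -257.0, 44.0]]
top insert_mid 0.56 [490. 318.  41.  37.] 953 [[425.0, -3
[... 1141 characters left out ...]
.0, 89.0], [741.0, 395.0, 170.0]]
side spare_mid 0.74 [386. 399.  39.  47.] 1022 [[421.0, -315.0, 2.0], [446.0, -290.0, 39.0], [485.0, -262.0, 43.0]]
side spare_mid 0.57 [445. 342.  37.  36.] 897 [[595.0, -297.0, 5.0], [620.0, -276.0, 38.0], [655.0, -245.0, 43.0]]
side bottle 0.63 [278. 154.  25.  62.] 1220 [[687.0, 350.0, -1.0], [708.0, 367.0, 84.0], [796.0, 534.0, 170.0]]
side pot 0.68 [313. 198.  19.  30.] 398 [[693.0, 207.0, 6.0], [707.0, 219.0, 43.0], [729.0, 245.0, 67.0]]
side rack 0.86 [402. 242.  99.  86.] 4435 [[722.0, -133.0, 4.0], [753.0, -45.0, 50.0], [818.0, 79.0, 85.0]]
side rack 0.52 [443. 344.  41.  40.] 947 [[595.0, -298.0, 1.0], [620.0, -275.0, 38.0], [656.0, -245.0, 43.0]]
```

Run:
```python
from h import *
a=np.load("top0.npz")["im"];b=np.load("side0.npz")["im"]
save("c1.png",cv2.resize(a[100:400,110:560],(800,533),interpolation=cv2.INTER_CUBIC))
s=lambda i,x,y,w:cv2.resize(i[y:y+w,x:x+w],(266,266),interpolation=cv2.INTER_CUBIC)
save("c2.png",np.vstack([np.hstack([s(a,462,288,60),s(a,452,200,60),s(a,322,212,60)]),np.hstack([s(b,353,369,60),s(b,415,312,60),s(b,310,230,60)])]))
```

```text
(no output)
```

View pics/c1.png

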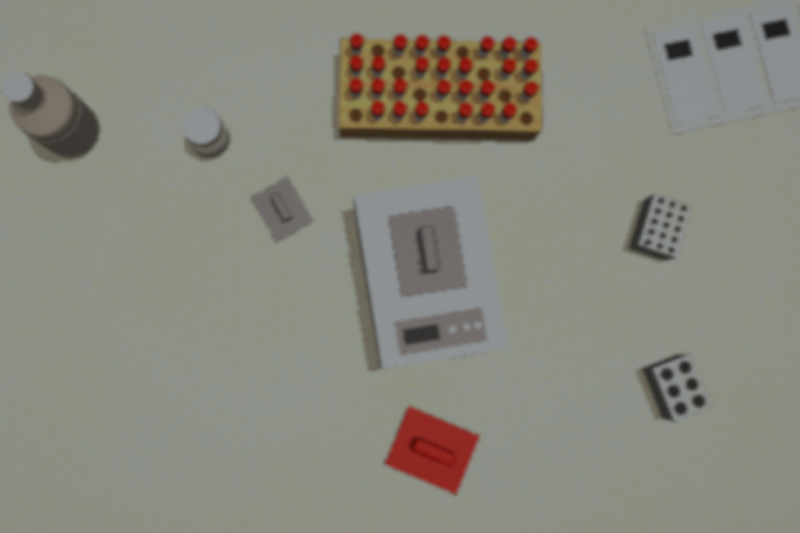

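View pics/c2.png

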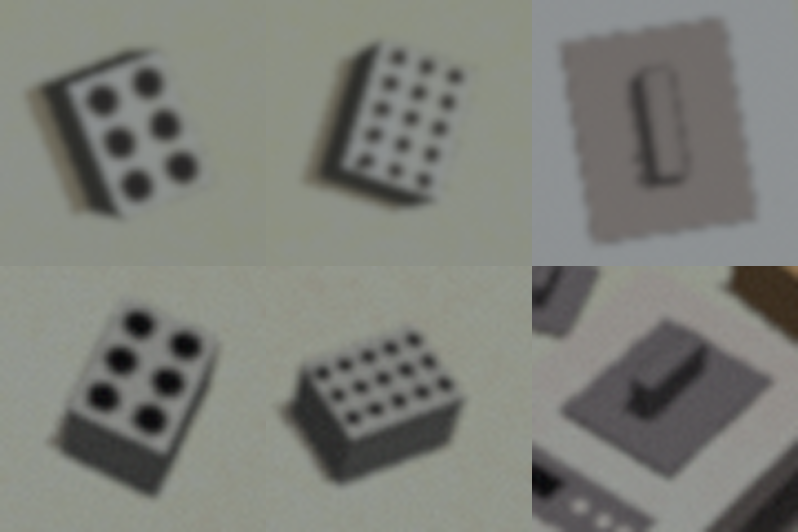

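```bash
cat >> h.py <<'E'
def rect(P,lo,hi,xy,rad):
    m=(P[...,2]>lo)&(P[...,2]<hi)&(np.hypot(P[...,0]-xy[0],P[...,1]-xy[1])<rad)
    q=P[m]; (c,wh,a)=cv2.minAreaRect(q[:,:2].astype(np.float32))
    if wh[0]<wh[1]: wh=wh[::-1];a+=90
    a=(a+90)%180-90
    return np.round(c,1),np.round(wh,1),round(a,1),len(q),round(float(np.median(q[:,2])),1)
E
python3 - <<'E'
from h import *
for n in ["top","side"]:
    P=cloud(n,np.load(n+"0.npz")["d"])
    print(n,"deck",rect(P,70,90,(568,-12),125))
    print(n,"handle",rect(P,100,125,(588,-8),60))
    print(n,"ins",rect(P,34,50,(457,-283),60))
    print(n,"spare",rect(P,34,50,(628,-268),60))
    print(n,"small",rect(P,2.5,35,(640,147),40),"red",rect(P,2.5,35,(380,-25),70))
print(np.round(R.from_quat(np.roll(observe()["tool_rot"],-1)).as_matrix(),3))
E
```

```text
top deck (array([569.1, -12.8]), array([180.3, 130.5]), 10.9, 6815, 80.5)
top handle (array([588.7,  -9. ]), array([45.4, 14.2]), 10.7, 213, 109.2)
top ins (array([ 456.5, -285.4]), array([60.7, 45.5]), 22.9, 776, 40.3)
top spare (array([ 630. , -269.9]), array([60.7, 46. ]), -17.5, 732, 40.2)
top small (array([638.1, 144.6]), array([71.7, 71.2]), 8.3, 707, 6.0) red (array([377.2, -25.8]), array([139.3, 133.5]), -71.7, 1741, 8.8)
side deck (array([567.7, -12.7]), array([185.8, 133.6]), 10.9, 3787, 79.9)
side handle (array([587.7, -10.1]), array([48.2, 16.4]), 7.3, 137, 108.1)
side ins (array([ 454.6, -286.1]), array([62.8, 44.4]), 22.4, 742, 39.4)
side spare (array([ 628.4, -270.1]), array([61.4, 46.8]), -16.0, 587, 39.4)
side small (array([640. , 149.4]), array([74., 67.]), 8.2, 327, 6.4) red (array([382.3, -20.2]), array([131.1, 123. ]), -51.0, 1152, 8.6)
[[-0.948  0.319  0.   ]
 [ 0.319  0.948  0.   ]
 [ 0.     0.    -1.   ]]
```

```bash
cat >> h.py <<'E'
def go(x,y,z,yaw=None,s=None):
    """yaw: world direction (deg, mod 180) of tool y"""
    s=s or observe(); M=R.from_quat(np.roll(s["tool_rot"],-1)).as_matrix()
    cur=np.degrees(np.arctan2(M[1,1],M[0,1]))
    t=0 if yaw is None else -((yaw-cur+90)%180-90)
    print("t",round(s["time_s"],2),"pos",np.round(s["tool_pos"],1),"yaw",round(cur,1),"F",np.round(s["ft_force"],1),"op",round(s["opening"],1),"| shift",np.round(M.T@(np.array([x,y,z])-s["tool_pos"]),1),"turn",round(t,1))
E
python3 -c "
from h import *
go(588.7,-9.3,150,100.9)"
```

```text
t 0.8 pos [207.5 616.  179.6] yaw 71.4 F [ 0.1  0.5 -0.6] op 95.4 | shift [-560.9 -470.9   29.5] turn -29.5
```

Emit:
move_arm:
  rows:
    - [0.6, [-40, -34, 2], -4]
    - [0.6, [-80, -67, 4], -10]
    - [0.6, [-120, -101, 6], -16]
    - [0.6, [-160, -134, 8], -22]
    - [0.6, [-200, -168, 10], -29.5]
    - [0.6, [-240, -201, 12], -29.5]
    - [0.6, [-280, -235, 14], -29.5]
    - [0.6, [-320, -269, 16], -29.5]
    - [0.6, [-360, -302, 18], -29.5]
    - [0.6, [-400, -336, 20], -29.5]

```text
time_s: 1.8
tool_pos: [468.2, 187.9, 160.8]
tool_rot: [0.001, -0.095, 0.995, 0.0]
ft_force: [0.7, -0.0, 0.7]
opening: 57.0
grasp_force: 0.0
```

```bash
python3 -c "
from h import *
go(588.7,-9.3,150,100.9)"
```

```text
t 1.8 pos [468.2 187.9 160.8] yaw 100.9 F [ 0.7 -0.   0.7] op 57.0 | shift [ -81.1 -216.4   10.9] turn -0.0
```

Emit:
move_arm:
  rows:
    - [0.6, [-16, -43, 2], 0]
    - [0.6, [-32, -87, 4], 0]
    - [0.6, [-49, -130, 6], 0]
    - [0.6, [-65, -173, 8], 0]
    - [0.6, [-81, -216, 10], 0]
    - [0.6, [-81, -216, 10], 0]
    - [0.6, [-81, -216, 10], 0]

```text
time_s: 2.5
tool_pos: [587.7, -7.8, 150.1]
tool_rot: [-0.0, -0.094, 0.996, 0.0]
ft_force: [-0.1, -0.1, -0.5]
opening: 57.4
grasp_force: 0.0
```

Run:
```python
from h import *
ci=cam("wrist");im,d=get_image("wrist");P=cloud("wrist",d,ci)
save("w1.png",im)
print("handle",rect(P,100,125,(588,-8),45)); print("flange",rect(P,82.5,88,(588,-8),60)); print("deck",rect(P,70,90,(568,-12),125))
go(588.7,-9.3,87,100.9)
```

```text
handle (array([586.8,  -8. ]), array([44.8, 13.5]), 10.5, 1230, 110.4)
flange (array([584.3,  -9.3]), array([105.2, 105.1]), -70.3, 8002, 84.7)
deck (array([567.6, -11.7]), array([180.9, 130.6]), 10.9, 36730, 81.2)
t 2.55 pos [587.4  -6.8 150.3] yaw 100.9 F [ 0.  -0.2  0.7] op 57.2 | shift [-0.9 -2.7 63.3] turn -0.0
```

View pics/w1.png

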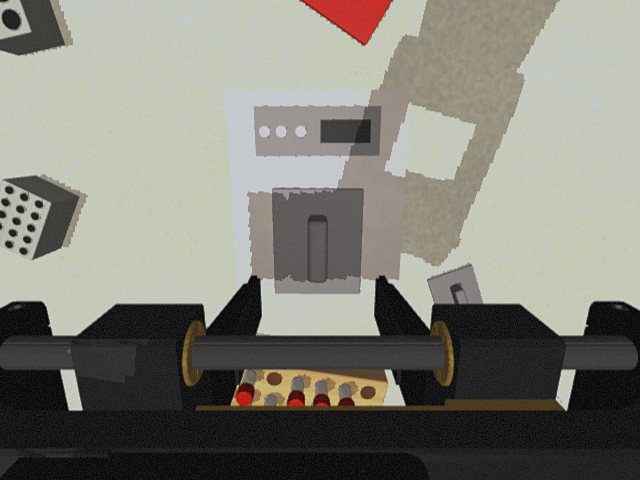

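Emit:
move_arm:
  rows:
    - [0.5, [0, -1.3, 30], 0]
    - [0.5, [0, -1.3, 52], 0]
    - [0.5, [0, -1.3, 62], 0]
    - [0.5, [0, -1.3, 62.5], 0]
    - [0, [0, -1.3, 62.5], 0]
    - [0, [0, -1.3, 62.5], 0]
    - [0, [0, -1.3, 62.5], 0]
    - [0, [0, -1.3, 62.5], 0]
    - [0, [0, -1.3, 62.5], 0]
  grip_force: 20

```text
time_s: 3.45
tool_pos: [588.2, -8.5, 88.4]
tool_rot: [0.0, -0.095, 0.995, -0.0]
ft_force: [-0.0, -0.7, 0.3]
opening: 12.8
grasp_force: 0.0
```

Emit:
move_arm:
  rows:
    - [0, [0, 0, 0], 0]
    - [0, [0, 0, 0], 0]
    - [0, [0, 0, -10], 0]
    - [0, [0, 0, -30], 0]
    - [0, [0, 0, -30], 0]

```text
time_s: 3.95
tool_pos: [590.3, -8.7, 121.7]
tool_rot: [0.003, -0.095, 0.995, -0.001]
ft_force: [0.9, -0.2, 0.9]
opening: 0.7
grasp_force: 0.0
```

Run:
```python
from h import *
ci=cam("wrist");im,d=get_image("wrist");P=cloud("wrist",d,ci)
save("w2.png",im[100:400,150:500])
im,d=get_image("side");Q=cloud("side",d)
print("handle",rect(P,118,160,(588,-8),40)); print("side",rect(Q,105,135,(588,-8),60),"deck",rect(P,70,84,(568,-12),125))
go(455,170,160)
```

```text
handle (array([579.3, -10.9]), array([9.4, 2.5]), -81.2, 45, 158.5)
side (array([586.6,  -9.4]), array([46.2, 16.2]), 14.3, 108, 108.8) deck (array([553.5, -14.4]), array([152.1, 130.7]), 10.9, 33538, 81.0)
t 4.05 pos [588.5  -8.5 118.8] yaw 100.9 F [-0.7 -0.9 -0.6] op 0.8 | shift [ 97.3 200.5 -41.5] turn 0
```

View pics/w2.png

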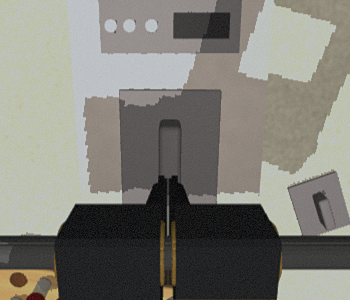

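Run:
```python
from h import *
s=observe();p=s["tool_pos"];go(588,-9,150)
out=[]
for n,k in (("side",3),("wrist",1.2),("top",4)):
    c=camera_info(n);im,d=get_image(n);im=im.copy()
    K=np.array([[c["fx"],0,c["cx"]],[0,c["fy"],c["cy"]],[0,0,1.]])
    uv=cv2.projectPoints(np.array([p,[587.5,-8.8,110]]),np.ravel(c["rvec"]),np.ravel(c["tvec"]),K,None)[0][:,0]
    x,y=uv.mean(0).astype(int);w=int(150/k)
    x0=max(0,min(640-2*w,x-w));y0=max(0,min(480-2*w,y-w))
    a=cv2.resize(im[y0:y0+2*w,x0:x0+2*w],(266,266),interpolation=cv2.INTER_CUBIC)
    for q,col in zip(uv,((0,255,0),(255,255,0))):
        cv2.circle(a,tuple(int(i) for i in (q-[x0,y0])*266/(2*w)),3,col,-1)
    print(n,uv.round());out.append(a)
save("d.png",np.hstack(out))
```

```text
t 4.05 pos [588.5  -8.5 118.8] yaw 100.9 F [-0.7 -0.9 -0.6] op 0.8 | shift [  0.6  -0.4 -31.2] turn 0
side [[341. 247.]
 [341. 250.]]
wrist [[317. 274.]
 [317. 267.]]
top [[352. 239.]
 [352. 240.]]
```

View pics/d.png

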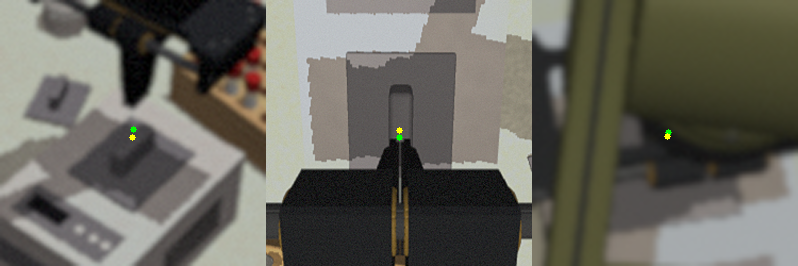

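Run:
```python
from h import *
im,d=get_image("side")
a=im[190:290,290:390]
P=cloud("side",d)
v,u=np.mgrid[0:480,0:640]
for r in range(224,262,3):
    print(r,[ (int(x),int(y),int(z)) for x,y,z in P[r,334:350:3]])
save("s3.png",np.clip(cv2.resize(a,(600,600),interpolation=cv2.INTER_CUBIC)*1.4,0,255).astype(np.uint8))
```

```text
224 [(711, 150, 0), (574, -7, 191), (575, -14, 195), (579, -19, 197), (587, -19, 193), (599, -15, 183)]
227 [(702, 139, 1), (577, -3, 179), (577, -12, 185), (577, -21, 191), (590, -16, 180), (732, 117, 0)]
230 [(694, 131, 1), (572, -9, 177), (576, -14, 178), (579, -20, 181), (590, -17, 172), (725, 109, 0)]
233 [(632, 63, 79), (573, -8, 168), (577, -14, 169), (581, -18, 171), (596, -12, 157), (719, 102, -2)]
236 [(625, 55, 80), (575, -7, 157), (577, -14, 161), (585, -14, 156), (646, 38, 79), (711, 93, 0)]
239 [(619, 48, 78), (622, 42, 81), (577, -14, 153), (635, 36, 78), (641, 32, 78), (646, 27, 78)]
242 [(613, 42, 77), (618, 37, 78), (621, 30, 82), (626, 26, 81), (635, 26, 76), (637, 18, 81)]
245 [(606, 34, 79), (608, 25, 84), (612, 21, 85), (619, 18, 82), (608, -2, 106), (631, 11, 80)]
248 [(598, 24, 82), (602, 19, 83), (589, -4, 110), (594, -7, 110), (600, -11, 109), (606, -13, 107)]
251 [(589, 14, 86), (578, -6, 110), (583, -10, 110), (590, -12, 106), (598, -13, 103), (610, -10, 93)]
254 [(568, -8, 109), (571, -14, 111), (579, -15, 108), (586, -16, 104), (601, -11, 90), (609, -12, 85)]
257 [(564, -12, 106), (567, -19, 109), (578, -17, 100), (586, -17, 95), (600, -13, 83), (604, -17, 84)]
260 [(566, -11, 94), (568, -18, 99), (576, -19, 93), (588, -15, 83), (593, -20, 84), (599, -23, 82)]
```

View pics/s3.png

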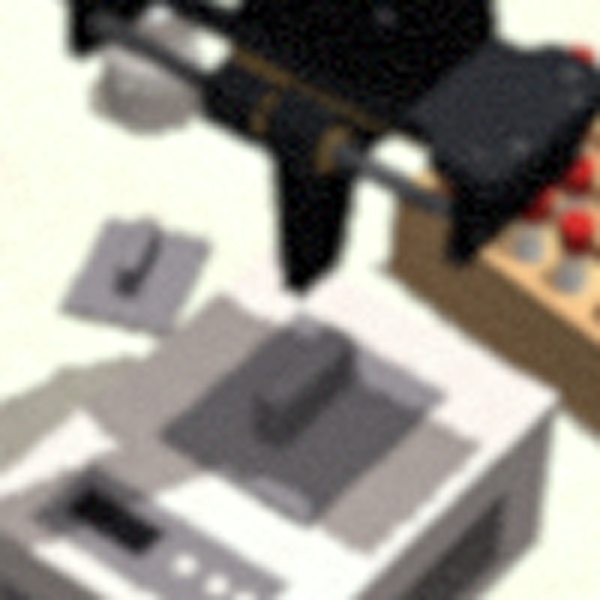

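Run:
```python
from h import *
s=observe();ci=cam("wrist");im,d=get_image("wrist");P=cloud("wrist",d,ci)
M=R.from_quat(np.roll(s["tool_rot"],-1)).as_matrix()
T=(P-s["tool_pos"])@M
print(s["tool_pos"])
for r in range(250,345,6): print(r,[(tuple(int(v) for v in T[r,c]),int(im[r,c].mean())) for c in (300,309,316,325,334)])
go(588,-9,150)
```

```text
[587.2560436   -8.31766429 116.86005064]
250 [((4, -12, 32), 89), ((12, -5, 6), 73), ((12, -1, 6), 87), ((11, 4, 6), 92), ((4, 11, 32), 90)]
256 [((0, -12, 32), 90), ((8, -5, 6), 81), ((8, -1, 6), 89), ((8, 4, 6), 88), ((0, 11, 32), 87)]
262 [((-3, -12, 31), 87), ((4, -5, 6), 74), ((4, -1, 6), 84), ((4, 4, 6), 87), ((-4, 11, 32), 90)]
268 [((-8, -12, 32), 89), ((0, -5, 6), 74), ((0, -1, 7), 86), ((0, 4, 7), 82), ((-8, 11, 32), 85)]
274 [((-12, -12, 32), 87), ((-3, -5, 6), 76), ((-3, -1, 5), 84), ((-3, 4, 6), 88), ((-12, 11, 31), 85)]
280 [((-17, -12, 32), 84), ((11, -4, -43), 21), ((10, 0, -38), 20), ((12, 3, -43), 14), ((-17, 11, 32), 88)]
286 [((-21, -12, 32), 85), ((11, -4, -49), 12), ((10, 0, -47), 18), ((11, 3, -50), 19), ((-21, 11, 31), 90)]
292 [((11, -7, -56), 32), ((12, -3, -57), 11), ((10, 0, -54), 24), ((12, 3, -57), 24), ((11, 7, -57), 2)]
298 [((12, -7, -63), 20), ((11, -3, -63), 22), ((10, 0, -60), 16), ((11, 2, -62), 19), ((11, 6, -63), 17)]
304 [((35, -4, -119), 16), ((35, -2, -120), 12), ((10, 0, -66), 32), ((34, 1, -118), 21), ((35, 4, -119), 18)]
310 [((35, -4, -122), 16), ((34, -2, -121), 21), ((10, 0, -71), 25), ((35, 1, -123), 21), ((35, 3, -122), 23)]
316 [((35, -4, -125), 16), ((35, -2, -126), 24), ((10, 0, -77), 34), ((34, 1, -125), 16), ((35, 3, -126), 25)]
322 [((34, -4, -128), 31), ((35, -2, -129), 24), ((10, 0, -82), 37), ((35, 1, -129), 29), ((34, 3, -127), 26)]
328 [((35, -4, -131), 18), ((35, -2, -131), 23), ((10, 0, -86), 31), ((33, 1, -129), 43), ((35, 3, -131), 27)]
334 [((35, -3, -135), 25), ((35, -2, -135), 14), ((10, 0, -90), 39), ((33, 1, -131), 42), ((35, 3, -135), 26)]
340 [((35, -3, -136), 31), ((34, -2, -136), 33), ((30, 0, -128), 37), ((32, 1, -131), 67), ((35, 3, -137), 22)]
t 4.3 pos [587.3  -8.4 116.9] yaw 100.9 F [0.2 0.5 1.2] op 0.5 | shift [ -0.5  -0.8 -33.1] turn 0
```

Emit:
move_arm:
  rows:
    - [0, [0, 0, 20], 0]
    - [0, [0, 0, 32], 0]
    - [0, [0, 0, 34], 0]
    - [0, [0, 0, 35], 0]
    - [0, [0, 0, 36], 0]
  grip_force: 20

```text
time_s: 4.8
tool_pos: [588.3, -8.4, 82.4]
tool_rot: [0.0, -0.095, 0.995, -0.0]
ft_force: [0.4, 0.5, 0.6]
opening: 0.5
grasp_force: 0.0
```

Run:
```python
from h import *
s=observe();print(s["tool_pos"],s["ft_force"])
im,d=get_image("side")
s=observe();print(s["tool_pos"],s["ft_force"])
P=cloud("side",d)
M=R.from_quat(np.roll(s["tool_rot"],-1)).as_matrix();T=(P-s["tool_pos"])@M
for r in range(243,256): print(r,[(tuple(int(v) for v in T[r,c]),int(im[r,c].mean())) for c in range(337,346,2)])
```

```text
[588.33319716  -8.4292896   82.41349686] [0.36629742 0.46752813 0.62046682]
[588.36678651  -8.46528046  82.42537281] [ 0.5579346  -0.5652563  -0.10128918]
243 [((11, 2, -54), 21), ((10, -1, -56), 15), ((10, -6, -59), 6), ((6, -8, -58), 2), ((0, -9, -53), 43)]
244 [((11, 2, -51), 13), ((11, -1, -54), 7), ((10, -6, -57), 2), ((5, -7, -53), 2), ((0, -8, -49), 47)]
245 [((12, 2, -49), 19), ((12, -2, -52), 3), ((13, -8, -57), 7), ((6, -9, -52), 0), ((-7, -4, -38), 39)]
246 [((14, 0, -49), 14), ((12, -3, -49), 3), ((11, -7, -52), 4), ((4, -7, -47), 14), ((-4, -6, -39), 42)]
247 [((11, 2, -43), 23), ((12, -3, -47), 4), ((13, -8, -51), 3), ((3, -7, -42), 25), ((-12, -1, -26), 57)]
248 [((12, 2, -40), 23), ((12, -3, -44), 10), ((10, -7, -45), 16), ((1, -6, -37), 47), ((-9, -3, -27), 64)]
249 [((13, 1, -39), 34), ((11, -2, -40), 10), ((7, -5, -38), 37), ((-3, -2, -28), 62), ((-8, -4, -25), 64)]
250 [((-16, 22, 1), 47), ((10, -2, -35), 33), ((7, -5, -35), 53), ((-1, -3, -27), 65), ((-7, -4, -23), 58)]
251 [((8, 4, -26), 59), ((12, -3, -35), 49), ((2, -1, -26), 67), ((1, -6, -28), 62), ((-7, -5, -21), 48)]
252 [((9, 3, -25), 71), ((8, 0, -26), 66), ((4, -3, -25), 67), ((1, -6, -25), 56), ((-4, -7, -21), 43)]
253 [((13, 0, -27), 70), ((11, -3, -28), 70), ((5, -4, -24), 60), ((0, -5, -21), 49), ((-6, -6, -16), 39)]
254 [((16, -1, -27), 70), ((14, -5, -28), 66), ((7, -5, -23), 52), ((2, -7, -20), 42), ((-7, -6, -12), 41)]
255 [((14, 0, -23), 72), ((13, -5, -25), 60), ((10, -8, -25), 43), ((0, -6, -15), 45), ((-5, -7, -12), 47)]
```

Emit:
move_arm:
  rows:
    - [0, [0, 0, 4], 0]
    - [0, [0, 0, 5], 0]
    - [0, [0, 0, 6], 0]
    - [0, [0, 0, 6], 0]

```text
time_s: 5.25
tool_pos: [587.9, -8.4, 75.8]
tool_rot: [-0.0, -0.095, 0.995, 0.0]
ft_force: [0.0, -0.2, 0.8]
opening: 0.1
grasp_force: 0.0
```

Emit:
move_arm:
  rows:
    - [0, [0, 0, 1], 0]
    - [0, [0, 0, 2], 0]
    - [0, [0, 0, 2], 0]

```text
time_s: 5.55
tool_pos: [588.1, -8.4, 75.2]
tool_rot: [0.0, -0.095, 0.995, -0.0]
ft_force: [-2.0, 0.1, 5.0]
opening: 0.5
grasp_force: 2.7
```

Emit:
move_arm:
  rows:
    - [0, [0, 0, 1], 0]
    - [0, [0, 0, 2], 0]
    - [0, [0, 0, 2], 0]

```text
time_s: 5.85
tool_pos: [588.2, -8.4, 75.1]
tool_rot: [-0.0, -0.095, 0.995, -0.0]
ft_force: [-7.0, 0.1, 14.4]
opening: 0.6
grasp_force: 6.9
```

Emit:
move_arm:
  rows:
    - [0.5, [0, 0, -12], 0]
    - [0.5, [0, 0, -12], 0]
    - [0.5, [0, 0, -12], 0]
    - [0.5, [0, 0, -12], 0]
    - [0.5, [0, 0, -12], 0]
    - [0.5, [0, 0, -12], 0]
    - [0.5, [0, 0, 10], 0]
    - [0.5, [0, 0, 17], 0]
    - [0.5, [0, 0, 18], 0]
    - [0, [0, 0, 18], 0]

```text
time_s: 6.85
tool_pos: [587.8, -8.4, 53.8]
tool_rot: [-0.0, -0.095, 0.995, 0.0]
ft_force: [0.1, 0.3, 0.1]
opening: 43.6
grasp_force: 0.0
```

Emit:
move_arm:
  rows:
    - [0, [0, 0, 0], 0]
    - [0, [0, 0, 0], 0]
    - [0, [0, 0, 0], 0]
    - [0, [0, 0, 0], 0]
    - [0, [0, 0, 0], 0]
    - [0, [0, 0, 0], 0]

```text
time_s: 7.45
tool_pos: [588.2, -8.4, 54.4]
tool_rot: [0.0, -0.095, 0.995, -0.0]
ft_force: [-0.6, 1.1, 2.6]
opening: 14.0
grasp_force: 20.0
```

Emit:
move_arm:
  rows:
    - [0, [0, 0, -15], 0]
    - [0, [0, 0, -40], 0]
    - [0, [10, 21, -40], 0]
    - [0, [29, 60, -40], 0]
    - [0, [48, 99, -40], 0]
    - [0, [67, 138, -40], 0]
    - [0, [86, 177, -40], 0]
    - [0, [97, 200, -30], 0]
    - [0, [97, 200, 0], 0]
    - [0, [97, 200, 30], 0]

```text
time_s: 8.45
tool_pos: [455.6, 170.9, 25.1]
tool_rot: [0.002, -0.096, 0.995, 0.0]
ft_force: [-0.4, -1.3, -0.3]
opening: 14.0
grasp_force: 20.0
```

Run:
```python
from h import *
im,d=get_image("side");P=cloud("side",d)
go(455,170,-21.5)
print(rect(P,3,75,(455,170),60))
q=P[(np.hypot(P[...,0]-455,P[...,1]-170)<50)&(P[...,2]>8)&(P[...,2]<75)];print(len(q),np.percentile(q[:,2],[2,20,50,80,98]))
```

```text
t 8.5 pos [451.1 169.3  19. ] yaw 101.0 F [-2.4 -1.9 -3.5] op 14.0 | shift [-4.2  0.  40.5] turn 0
(array([450.2, 158.1]), array([106.3,  77.9]), -24.7, 625, 54.4)
577 [50.53405714 52.77621754 54.51589211 57.02183583 73.46061766]
```

Emit:
move_arm:
  rows:
    - [0, [0, 0, 15], 0]
    - [0, [0, 0, 30], 0]
    - [0, [0, 0, 38], 0]
    - [0, [0, 0, 42], 0]
    - [0, [0, 0, 43], 0]
    - [0, [0, 0, 44], 0]
    - [0, [0, 0, 44], 0]

```text
time_s: 9.2
tool_pos: [455.4, 169.8, -19.4]
tool_rot: [0.001, -0.095, 0.995, 0.0]
ft_force: [0.8, 0.3, -1.4]
opening: 13.6
grasp_force: 20.0
```

Emit:
move_arm:
  rows:
    - [0, [0, 0, 1], 0]
    - [0, [0, 0, 2], 0]
    - [0, [0, 0, 2], 0]

```text
time_s: 9.5
tool_pos: [455.5, 169.8, -20.6]
tool_rot: [0.0, -0.095, 0.995, -0.0]
ft_force: [-3.4, -1.2, 6.6]
opening: 13.7
grasp_force: 20.0
```

Emit:
move_arm:
  rows:
    - [0.4, [0, 0, 0], 0]
    - [0.4, [0, 0, 0], 0]
    - [0.4, [0, 0, 0], 0]
    - [0.8, [0, 0, 0], 0]
    - [0.8, [0, 0, -10], 0]
    - [0.8, [0, 0, -50], 0]
    - [0.8, [0, 0, -95], 0]
    - [0.8, [0, 0, -135], 0]
    - [0.8, [0, 0, -135], 0]

```text
time_s: 10.4
tool_pos: [459.7, 170.9, 121.1]
tool_rot: [0.007, -0.095, 0.995, 0.001]
ft_force: [0.1, -0.2, 1.0]
opening: 74.7
grasp_force: 0.0
```

Run:
```python
from h import *
im,d=get_image("side");P=cloud("side",d)
for z in ((6,13),(25,45)): 
    print(rect(P,*z,(455,170),60))
go(455.5,-285.7,110,112.7)
```

```text
(array([454.1, 167.6]), array([85.7, 70.9]), 10.7, 544, 8.6)
(array([455.3, 167.8]), array([47. , 15.5]), 13.2, 129, 32.6)
t 10.45 pos [457.7 170.4 117.6] yaw 100.9 F [ 0.8 -0.6 -0.8] op 75.7 | shift [  88.4 -447.5    6.6] turn -11.8
```

Emit:
move_arm:
  rows:
    - [0.8, [9, -44.7, 0], -3]
    - [0.8, [17, -89.5, 0], -6]
    - [0.8, [26, -134, 0], -9]
    - [0.8, [34, -179, 0], -11.8]
    - [0.8, [43, -224, 0], -11.8]
    - [0.8, [52, -268, 0], -11.8]
    - [0.8, [60, -313, 0], -11.8]
    - [0.8, [69, -358, 0], -11.8]
    - [0.8, [77, -403, 0], -11.8]
    - [0.8, [86, -447, 0], -11.8]

```text
time_s: 11.45
tool_pos: [453.6, -286.8, 111.3]
tool_rot: [-0.001, -0.196, 0.981, 0.001]
ft_force: [1.1, 0.1, 0.6]
opening: 75.9
grasp_force: 0.0
```

Emit:
move_arm:
  rows:
    - [0.8, [0, 0, 0], 0]
    - [0.8, [0, 0, 0], 0]

```text
time_s: 11.65
tool_pos: [453.8, -285.4, 111.3]
tool_rot: [-0.001, -0.196, 0.981, 0.001]
ft_force: [-1.0, 1.0, -0.0]
opening: 76.0
grasp_force: 0.0
```

Run:
```python
from h import *
s=observe();ci=cam("wrist");im,d=get_image("wrist");P=cloud("wrist",d,ci)
save("w4.png",im)
print(rect(P,34,50,(456,-285),55))
go(455.5,-285.7,110,112.7,s)
# recess
T=cloud("top",get_image("top")[1]);print("deck",rect(T,72,88,(568,-12),125))
th=np.radians(10.9);L=(T[...,:2]-[568.6,-12.5])@np.array([[np.cos(th),-np.sin(th)],[np.sin(th),np.cos(th)]])
m=(abs(L[...,0])<85)&(abs(L[...,1])<60)&(T[...,2]<70)&(T[...,2]>20)
q=T[m];print("recess",m.sum(),np.percentile(L[m],[1,50,99],axis=0),np.percentile(q[:,2],[5,50,95]))
```

```text
(array([ 455. , -285.4]), array([59.9, 44. ]), 22.1, 4175, 40.9)
t 11.65 pos [ 453.8 -285.4  111.3] yaw 112.6 F [-1.  1. -0.] op 76.0 | shift [-1.5 -1.   1.2] turn -0.1
deck (array([569.1, -12.8]), array([180.3, 130.5]), 10.9, 6151, 79.9)
recess 888 [[ -9.41932769 -24.4533087 ]
 [ 21.90047907  -2.23080668]
 [ 52.49560656  21.40792252]] [49.26159345 52.50970564 60.23572502]
```

View pics/w4.png

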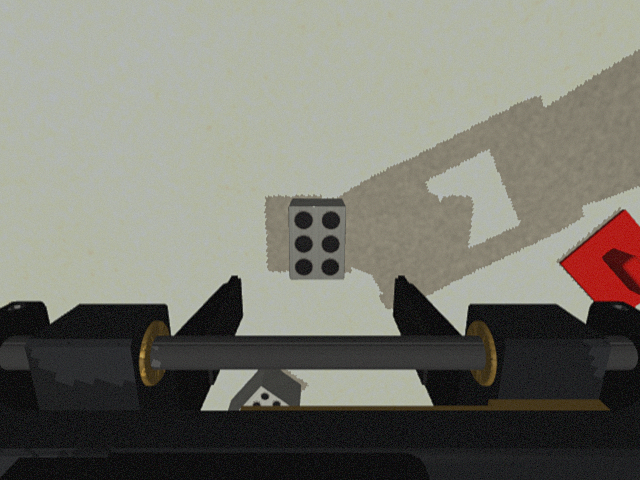

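Emit:
move_arm:
  rows:
    - [0.8, [-1.3, -0.6, 45], 0]
    - [0.8, [-1.3, -0.6, 85], 0]
    - [0.8, [-1.3, -0.6, 110], 0]
    - [0.8, [-1.3, -0.6, 116], 0]
    - [0, [-1.3, -0.6, 116], 0]
    - [0, [-1.3, -0.6, 116], 0]
    - [0, [-1.3, -0.6, 116], 0]
    - [0, [-1.3, -0.6, 116], 0]
    - [0, [-1.3, -0.6, 116], 0]
    - [0, [-1.3, -0.6, 116], 0]
  grip_force: 40

```text
time_s: 12.75
tool_pos: [457.0, -285.9, -1.7]
tool_rot: [0.001, -0.197, 0.98, -0.0]
ft_force: [-2.5, 2.2, 6.0]
opening: 43.4
grasp_force: 40.0
```

Emit:
move_arm:
  rows:
    - [0, [0, 0, 0], 0]
    - [0, [0, 0, 0], 0]
    - [0, [0, 0, -20], 0]
    - [0, [0, 0, -60], 0]
    - [0, [0, 0, -100], 0]
    - [0, [0, 0, -115], 0]
    - [0, [0, 0, -115], 0]

```text
time_s: 13.45
tool_pos: [457.8, -286.8, 114.4]
tool_rot: [0.002, -0.197, 0.98, -0.002]
ft_force: [-0.5, 0.1, -2.7]
opening: 43.4
grasp_force: 40.0
```

Run:
```python
from h import *
s=observe();ci=cam("wrist");im,d=get_image("wrist");P=cloud("wrist",d,ci)
save("w5.png",im[180:400,180:480])
c=s["tool_pos"]; M=R.from_quat(np.roll(s["tool_rot"],-1)).as_matrix();T=(P-c)@M
m=(abs(T[...,1])<32)&(abs(T[...,0])<45)&(T[...,2]>-48)&(T[...,2]<-15)
q=T[m];h=np.median(q[:,2]);print("top z in tool",m.sum(),np.percentile(q[:,2],[5,30,50,70,95]))
m&=abs(T[...,2]-h)<5;print(cv2.minAreaRect(T[m][:,:2].astype(np.float32)))
b=T[m][:,:2];print(b.min(0),b.max(0))
go(588,-9,120,100.9,s)
```

```text
top z in tool 9976 [-43.85077251 -42.99330797 -42.61050448 -42.18442453 -28.10198467]
((6.9644012451171875, -0.2072467803955078), (55.467559814453125, 49.010196685791016), 89.8282699584961)
[-17.53708952 -27.955492  ] [31.48433238 27.5119724 ]
t 13.45 pos [ 457.8 -286.8  114.4] yaw 112.7 F [-0.5  0.1 -2.7] op 43.4 | shift [-227.3  206.1   -6. ] turn 11.8
```

View pics/w5.png

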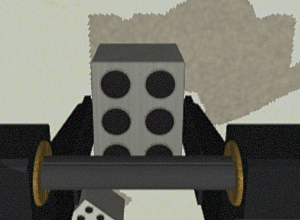

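Emit:
move_arm:
  rows:
    - [0, [-20, 18, 0], 2]
    - [0, [-50, 45, 0], 5]
    - [0, [-82, 74, 0], 8]
    - [0, [-115, 103, 0], 11.8]
    - [0, [-147, 132, 0], 11.8]
    - [0, [-180, 162, 0], 11.8]
    - [0, [-208, 187, 0], 11.8]
    - [0, [-222, 199, 0], 11.8]
    - [0, [-229, 205.5, 0], 11.8]
    - [0, [-229, 205.5, 0], 11.8]

```text
time_s: 14.5
tool_pos: [587.0, -6.8, 109.1]
tool_rot: [-0.002, -0.096, 0.995, 0.0]
ft_force: [0.7, -0.3, -2.1]
opening: 43.8
grasp_force: 40.0
```

Emit:
move_arm:
  rows:
    - [0, [0, 0, 10], 0]
    - [0, [0, 0, 22], 0]
    - [0, [0, 0, 22], 0]
    - [0, [0, 0, 22], 0]

```text
time_s: 14.9
tool_pos: [587.4, -8.4, 88.8]
tool_rot: [-0.001, -0.094, 0.996, 0.0]
ft_force: [1.5, 1.0, -2.9]
opening: 43.5
grasp_force: 40.0
```

Run:
```python
from h import *
s=observe();ci=cam("wrist");im,d=get_image("wrist");P=cloud("wrist",d,ci)
im2,d2=get_image("side")
a=cv2.resize(im[150:350,200:440],(480,400));b=cv2.resize(im2[200:300,290:380],(360,400),interpolation=cv2.INTER_CUBIC)
save("w6.png",np.hstack([a,b])[:,:800])
print("deck",rect(P,74,86,(568,-12),125))
go(589.1,-8.4,50,100.9,s)
```

```text
deck (array([555.6, -14.2]), array([156.4, 130.6]), 10.8, 42350, 80.9)
t 14.9 pos [587.4  -8.4  88.8] yaw 100.8 F [ 1.5  1.  -2.9] op 43.5 | shift [-1.7 -0.4 38.8] turn -0.1
```

View pics/w6.png

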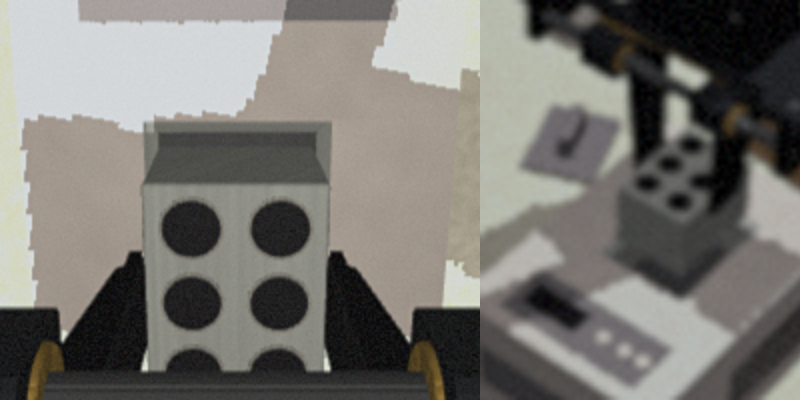

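Emit:
move_arm:
  rows:
    - [0, [-1.5, -0.2, 5], 0]
    - [0, [-1.5, -0.2, 9], 0]
    - [0, [-1.5, -0.2, 13], 0]
    - [0, [-1.5, -0.2, 17], 0]
    - [0, [-1.5, -0.2, 20], 0]
    - [0, [-1.5, -0.2, 20], 0]

```text
time_s: 15.6
tool_pos: [589.3, -7.5, 69.1]
tool_rot: [-0.001, -0.095, 0.995, 0.0]
ft_force: [0.4, 0.9, -3.2]
opening: 43.3
grasp_force: 40.0
```

Emit:
move_arm:
  rows:
    - [0, [0, 0, 4], 0]
    - [0, [0, 0, 8], 0]
    - [0, [0, 0, 11], 0]
    - [0, [0, 0, 12], 0]
    - [0, [0, 0, 13], 0]
    - [0, [0, 0, 14], 0]
    - [0, [0, 0, 14], 0]

```text
time_s: 16.3
tool_pos: [589.8, -7.6, 55.9]
tool_rot: [-0.0, -0.095, 0.995, -0.0]
ft_force: [-0.0, -0.2, -1.5]
opening: 43.5
grasp_force: 40.0
```

Emit:
move_arm:
  rows:
    - [0, [0, 0, 1], 0]
    - [0, [0, 0, 2], 0]
    - [0, [0, 0, 2], 0]

```text
time_s: 16.6
tool_pos: [589.8, -7.6, 53.8]
tool_rot: [-0.0, -0.095, 0.995, 0.0]
ft_force: [-0.0, -0.0, -2.5]
opening: 43.3
grasp_force: 40.0
```

Emit:
move_arm:
  rows:
    - [0, [0, 0, 1], 0]
    - [0, [0, 0, 2], 0]
    - [0, [0, 0, 2], 0]

```text
time_s: 16.9
tool_pos: [589.7, -7.5, 51.7]
tool_rot: [-0.0, -0.095, 0.995, 0.0]
ft_force: [0.3, 0.1, -1.7]
opening: 43.5
grasp_force: 40.0
```

Emit:
move_arm:
  rows:
    - [0, [0, 0, 1], 0]
    - [0, [0, 0, 2], 0]
    - [0, [0, 0, 2], 0]

```text
time_s: 17.2
tool_pos: [590.0, -7.6, 50.8]
tool_rot: [0.0, -0.095, 0.995, -0.0]
ft_force: [-3.0, -0.3, 3.2]
opening: 43.1
grasp_force: 40.0
```

Emit:
move_arm:
  rows:
    - [0.7, [0, 0, -1], 0]
    - [0.7, [0, 0, -1], 0]
    - [0.7, [0, 0, -1], 0]
    - [0.7, [0, 0, -1], 0]
    - [0.7, [0, 0, -10], 0]
    - [0, [1, 0, -35], 0]
    - [0, [1, 0, -35], 0]
    - [0, [1, 0, -35], 0]
    - [0, [1, 0, -35], 0]
    - [0, [1, 0, -35], 0]
  grip_force: 20

```text
time_s: 18.2
tool_pos: [588.0, -7.7, 83.6]
tool_rot: [-0.001, -0.095, 0.995, 0.0]
ft_force: [0.2, 0.9, 0.2]
opening: 32.0
grasp_force: 0.0
```

Emit:
move_arm:
  rows:
    - [0, [0, 0, 0], 0]
    - [0, [0, 0, 0], 0]
    - [0, [0, 0, 0], 0]
    - [0, [0, 0, 0], 0]
    - [0, [0, 0, 0], 0]
    - [0, [0, 0, 0], 0]

```text
time_s: 18.8
tool_pos: [588.9, -7.7, 85.0]
tool_rot: [0.0, -0.095, 0.995, 0.0]
ft_force: [-0.6, -0.1, 0.3]
opening: 0.6
grasp_force: 0.0
```

Run:
```python
from h import *
s=observe();im,d=get_image("wrist");im2,d2=get_image("side")
a=cv2.resize(im[150:350,200:440],(480,400));b=cv2.resize(im2[200:300,290:370],(320,400),interpolation=cv2.INTER_CUBIC)
save("w7.png",np.hstack([a,b]))
P=cloud("side",d2);print(rect(P,88,103,(588,-8),40))
go(589,-8.4,58,100.9,s)
```

```text
(array([588.9, -10.1]), array([64.9, 44.4]), 9.9, 410, 92.2)
t 18.8 pos [588.9  -7.7  85. ] yaw 100.9 F [-0.6 -0.1  0.3] op 0.6 | shift [ 0.  -0.7 27. ] turn -0.0
```

View pics/w7.png

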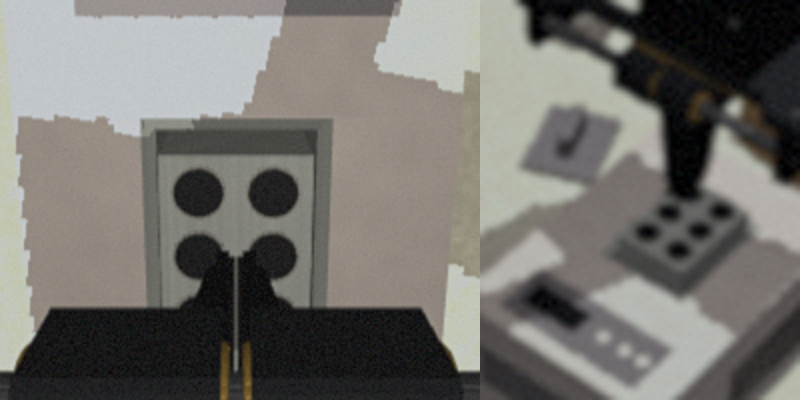

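Emit:
move_arm:
  rows:
    - [0, [0, -0.5, 12], 0]
    - [0, [0, -0.5, 22], 0]
    - [0, [0, -0.5, 25], 0]
    - [0, [0, -0.5, 27], 0]
    - [0, [0, -0.5, 28], 0]
    - [0, [0, -0.5, 29], 0]
    - [0, [0, -0.5, 30], 0]

```text
time_s: 19.6
tool_pos: [587.8, -8.2, 56.6]
tool_rot: [-0.002, -0.095, 0.995, 0.0]
ft_force: [-9.1, 0.8, 11.8]
opening: 0.1
grasp_force: 6.3
```

Emit:
move_arm:
  rows:
    - [0, [0, 0, 1], 0]
    - [0, [0, 0, 2], 0]
    - [0, [0, 0, 3], 0]
    - [0, [0, 0, 4], 0]
    - [0, [0, 0, 4], 0]

```text
time_s: 20.1
tool_pos: [587.8, -8.2, 52.5]
tool_rot: [-0.002, -0.095, 0.995, 0.0]
ft_force: [-8.6, 0.6, 12.4]
opening: 0.2
grasp_force: 5.9
```

Contact, and the plate is moving at ~12–14 N. Keep pressing.

Emit:
move_arm:
  rows:
    - [0, [0, 0, 1], 0]
    - [0, [0, 0, 2], 0]
    - [0, [0, 0, 3], 0]
    - [0, [0, 0, 4], 0]
    - [0, [0, 0, 5], 0]
    - [0, [0, 0, 5], 0]

```text
time_s: 20.7
tool_pos: [587.7, -8.2, 47.6]
tool_rot: [-0.002, -0.095, 0.995, 0.0]
ft_force: [-8.7, 0.5, 12.8]
opening: 0.2
grasp_force: 6.2
```

Emit:
move_arm:
  rows:
    - [0, [0, 0, 1], 0]
    - [0, [0, 0, 2], 0]
    - [0, [0, 0, 3], 0]
    - [0, [0, 0, 4], 0]
    - [0, [0, 0, 4], 0]

```text
time_s: 21.2
tool_pos: [587.8, -8.2, 45.1]
tool_rot: [-0.002, -0.095, 0.995, 0.0]
ft_force: [-12.2, 1.0, 19.6]
opening: 0.8
grasp_force: 9.7
```

Emit:
move_arm:
  rows:
    - [0, [0, 0, 1], 0]
    - [0, [0, 0, 2], 0]
    - [0, [0, 0, 3], 0]
    - [0, [0, 0, 3], 0]

```text
time_s: 21.6
tool_pos: [587.8, -8.2, 45.0]
tool_rot: [-0.002, -0.095, 0.995, 0.0]
ft_force: [-19.6, 1.0, 33.2]
opening: 0.2
grasp_force: 16.5
```

Emit:
move_arm:
  rows:
    - [0, [0, 0, -8], 0]
    - [0, [0, 0, -20], 0]
    - [0, [0, 0, -60], 0]
    - [0, [0, 40, -100], 0]
    - [0, [20, 80, -120], 0]
    - [0, [50, 120, -120], 0]
    - [0, [70, 160, -120], 0]
    - [0, [70, 200, -120], 0]
    - [0, [70, 200, -120], 0]

```text
time_s: 22.5
tool_pos: [481.0, 178.3, 159.1]
tool_rot: [0.0, -0.097, 0.995, 0.001]
ft_force: [0.1, -0.2, 0.1]
opening: 0.5
grasp_force: 0.0
```

Run:
```python
from h import *
im,d=get_image("top");im2,d2=get_image("side");T=cloud("top",d);P=cloud("side",d2)
th=np.radians(10.9)
for n,Q in(("top",T),("side",P)):
    L=(Q[...,:2]-[588.2,-8.9])@np.array([[np.cos(th),-np.sin(th)],[np.sin(th),np.cos(th)]])
    ins=(abs(L[...,0])<26)&(abs(L[...,1])<18)&(Q[...,2]>70)&(Q[...,2]<120); dk=(abs(L[...,0])<45)&(abs(L[...,1])<52)&((abs(L[...,1])>40))&(Q[...,2]>70)&(Q[...,2]<120)
    e=[[((L[...,0]*a)>12)&ins,((L[...,1]*a)>8)&ins] for a in(1,-1)]
    print(n,"ins",np.median(Q[ins][:,2]),"deck",np.median(Q[dk][:,2]),[[round(float(np.median(Q[k][:,2])),1) for k in j] for j in e])
    print("cover",rect(Q,25,45,(455,169),60))
a=cv2.resize(im[190:290,300:400],(400,400));b=cv2.resize(im2[200:300,290:390],(400,400))
save("w8.png",np.hstack([a,b]));go(0,0,0)
```

```text
top ins 80.10745576971519 deck 79.86038448457322 [[80.3, 80.3], [80.2, 80.3]]
cover (array([0., 0.]), array([0., 0.]), 0.0, 0, nan)
side ins 79.67975276959636 deck 79.50905551791361 [[79.7, 79.9], [79.7, 79.4]]
cover (array([454.6, 167.5]), array([46.7, 15.4]), 11.9, 126, 33.0)
t 22.6 pos [482.3 175.4 158.9] yaw 101.0 F [ 0.2 -0.1 -0.3] op 0.3 | shift [506.9 -80.  158.9] turn 0
  return _methods._mean(a, axis=axis, dtype=dtype,
  ret = ret.dtype.type(ret / rcount)
```

View pics/w8.png

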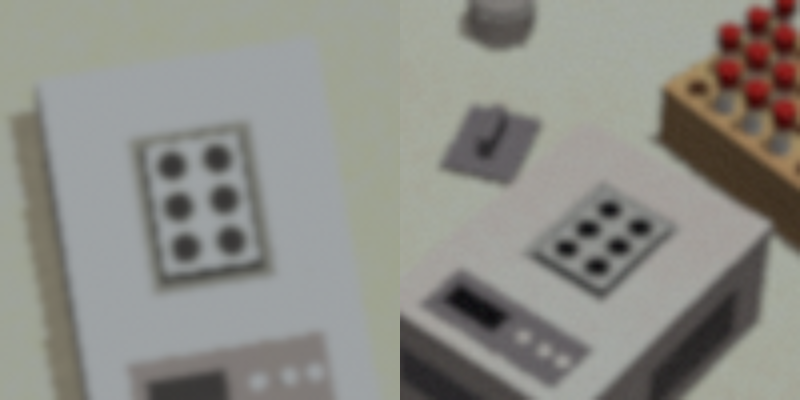

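The insert sits flush and level with its wells up, and the cover is on the bench with its handle up. I'm handing the job in.

```bash
python3 -c "
from cell import *
print(job_done())"
```

```text
the job is handed in; nothing more can be done
None
```

The job is handed in: the dust cover is on the bench, handle up and clear of the heater, and the six-well insert is pressed fully home, measured flush with the deck to within about 0.3 mm; the other insert, bottle and pot were not touched (the fingertips proved about 35 mm shorter than specified, so the first cover grasp missed).

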